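# Turn the reversed test coupon and hang the carrier to drain

## Robot

A 6-joint arm with a two-finger parallel gripper is mounted at the origin on a cart in front of the work surface, level with it; the furniture and walls round the work are solid. World frame = base frame: x ahead of the robot, y to its left, z up, the work surface at z = 0. Lengths are in mm, angles in degrees, forces in N, time in s.
With the tool pointing down it reaches from about 300 to 850 mm from the base axis. Payload 4.2 kg.
Tool frame: the origin (TCP) lies on the centre line of the jaws, within the pads' length; the fingertips stand 14 mm ahead of it and the grasp point (between the pads) lies 5 mm behind it; z points along the fingers, y is the line along which they close (so a half turn about z gives the same grasp; the last joint's range is limited). The gripper opens to 91 mm and grips with 3 to 60 N. Pads are 32 mm wide; open, the fingers measure 118 mm over their backs; the gripper's body (76 mm by 178 mm) begins 60 mm behind the grasp point.
Start: joints at [72.307, 18.312, 89.639, -0, 72.044, -1.146], TCP at [163.764, 551.205, 191.276] pointing down, gripper open.
Joint ranges: [-177.97, 177.97], [-48.28, 115.42], [12.27, 149.76], [-77.06, 257.06], [2.81, 150.46], [-146.56, 146.56]. Speed limits (degrees/s): [147.25, 147.25, 180, 180, 180, 180].

## Interface

Orientations are given as [roll, pitch, yaw] about the fixed x, y, z axes, in that order (R = Rz(yaw) Ry(pitch) Rx(roll)).
In Python, from workcell import env gives the robot as it stands.
- The arm moves only by the tool arm_command, never from a script. Its argument "motion" is a list of rows, each an object with "offset": the shift along the tool's x, y, z in m, a list of three; "spin": the turn about the tool's z in rad. In form: [{"offset": [tx, ty, tz], "spin": spin}, ...]. A call has 1 to 5 rows; each row shifts and turns the commanded pose from where the row before left it, along the tool's axes as they then stand; what a row does not reach is not made up. A row lasts 1/8 s, in which the tool goes at most 62.5 mm and 10.7 degrees, less where a joint would pass 70% of its speed; a pose out of reach is approached as far as the arm can. A call with a gripper value outside its range is refused whole. "jaw" is the finger opening in m, from 0 to 0.0912, set as the call begins (left out, the last holds). The fingers move at their own pace and stop on an object; "newtons" is the grip in N (left out, the last holds). Time passes only in rows, so rows that do not move let the fingers close. It gives the time, the measured TCP pose, the force, the opening and the grip force at its end, in the units of the state.
- env.state(): the state, without advancing time (a new reading comes with each control period).
- env.grab_frame(name): name is "side" or "top" or "wrist"; returns (picture, depth): 480x640x3 uint8, blue, green, red; 480x640 float32, mm along the optical axis (not along the pixel's ray), 0 where there is no reading.
- env.camera_model(name): a dict with "fx", "fy", "cx", "cy" (pixels), "k1" (the pictures are not rectified: a ray, as slopes to the right and down, at radius r is drawn at 1 + k1 r^2 times it, then the intrinsics apply), "eye" and "rotation" of the camera in the world; the wrist camera has in their place "hand_eye" (4x4, takes a point from camera to tool coordinates, whose origin is the TCP and whose axes are the flange's). Camera axes: x right, y down, z forward; pixel columns grow to the right and rows downward; lengths in mm; the calibration is good to about 2 mm. A picture is of the moment at which its call begins: read the wrist's pose just before it. camera_model takes no time and is no camera call.
- env.job_done(): hands the job in; it is judged then, once.
Trained networks look in the newest picture that a camera, given by its name, has taken for a name from the list of things; names that differ only in an ending like _2 or _b are one class to them, and where a whole thing is asked for, a point or a joint stands for the part that bears it (a point fixed in the world has none). Each returns a list of dicts, best first, with "score" (0 to 1); they miss things now and then, are a little off and sometimes report something else, mostly with a low value. They report only what shows in the picture. A call takes as long as a camera call.
- env.boxes_of(camera, target): "bbox" ([left, top, right, bottom] in pixels, round what is visible of it).
- env.pinpoint(camera, target): "location" ([column, row] in pixels: a listed point, or the origin of a listed thing).
The state is a dict: "time_s": time; "qpos": joint angles; "qvel": joint speeds; "effort": joint torques, N m; "ee_pos": TCP position; "ee_rot": TCP orientation; "force": force on the tool from outside, world axes, zero at the start; "torque": the same for the moment, N m; "gripper_width": finger opening in mm; "gripper_force": force on a finger pad.
Only numpy, scipy, OpenCV 4.12 (cv2) and the standard library are available. Lean on these libraries where they do the work, as an engineer would, in place of code of your own. Each camera call takes 0.05 s, during which the arm holds its last target. There are 200 camera calls.

## Task

One of the two metal test coupons in the white dipping carrier stands the wrong way round. Pull it out, turn it end for end and push it fully down into its slot again, so that the blue ends of both coupons are at the carrier's blue end; then, hang the carrier by its wire loop (the one with the black grip tab on top) in the dip of the drain stand's hook, level and at rest with both coupons still in it, and let go. Do not knock over or push aside the other things on the table.

Things in the scene. Friction and masses are not known exactly. Their poses are not given: they have to be found in the camera images.
- carrier: White dipping carrier, loose, 0.2 kg, 76 (x) x 116 (y) x 88 (z) mm. Origin: centre of its underside, z up. Two slots for upright coupons run along x at y = -50 and +50 mm: floor at z = 8 mm, guides only at |x| > 22 mm, up to z = 38 mm (top 6 mm flared), blue at the +x end, white at the -x end. Play 1.5 mm beside a coupon, 2.5 mm at each end. Wire loop with black grip tab between the slots.
- carrier_tab (a point): Centre of the black grip tab on top of the wire loop, 72 mm above the carrier's underside; axes as the carrier's. The tab is 10 (x) x 24 (y) x 32 (z) mm, from 56 to 88 mm above the underside. Pinch its 10 mm thickness (along x) from above; fingertips kept 64 mm or more above the underside stay clear of the hook.
- carrier_eye (a point): Underside of the loop's peak, 51 mm above the carrier's underside: rests on the hook. Axes as the carrier's. The loop (6 mm wire) stands in the y-z plane at x = 0: legs at y = -15 and +15 mm, sloping from z = 40 mm up to the peak. The opening is 24 mm wide and goes down to z = 8 mm; the hook passes through it along x, from either side.
- coupon_1_center (a point): Centre of the coupon that stands the wrong way round at the start (in either slot). Aluminium plate 60 (x) x 5 (y) x 50 (z) mm, about 0.04 kg, its +x end (last 14 mm) painted blue, small black dot near the other end. Standing in its slot this centre is 33 mm above the carrier's underside and the plate's top edge at 58 mm, 20 mm above the guides. z up.
- coupon_1_blue_end (a point): Middle of coupon_1's blue end, 23 mm along +x from its centre.
- coupon_2_center (a point): Centre of the other, identical coupon, which already stands the right way round in the other slot. To the right of the carrier stands a stirrer (90 mm high, with a 300 mm upright rod at x = 0.54, y = -0.38 m).
- coupon_2_blue_end (a point): Middle of coupon_2's blue end, 23 mm along +x from its centre.
- stand: Drain stand, fixed: grey tray foot 125 x 140 mm, 17 mm high; 12 mm steel post, 161 mm high; at its top a hook of 8 mm round bar pointing along the stand's -x. Origin on the table under the post's axis, z up. The bar's axis runs at z = 154 mm to x = -45 mm, dips to 148 mm between x = -60 and -80 mm, and rises to the tip at x = -100 mm, z = 158 mm.
- hook_seat (a point): Top of the bar in the hook's dip: 70 mm in front of the post (stand x = -70 mm), at z = 152 mm. Axes as the stand's: -x points to the hook's tip. Behind the stand the glass balance, 320 mm tall, fills x = 0.55 to 0.91, y = -0.03 to 0.18 m of the table: carry round its front right corner.
- hook_tip (a point): End of the hook's tip, stand x = -104 mm, z = 158 mm; the top of the tip is at z = 162 mm, 10 mm above the seat.
- tape_roll: Roll of label tape, bystander, 62 x 62 x 18 mm, origin at its underside.
- timer: Small digital timer, bystander, 33 x 68 x 56 mm, origin at its underside.
- marker: Black marker pen, bystander, 18 x 136 x 18 mm, origin at its underside.
- beaker: Small glass beaker, bystander, 45 x 49 x 56 mm, origin at its underside.

How it is judged:
By the outcome, as a careful person would: the job done as asked, in the order asked, and still so for the second after the job is handed in, with the robot touching nothing.
It also fails if it takes over 72 s, if anything falls off the work surface, if the arm or the gripper's body presses on something with over 40 N, if the wrist force passes 120 N, or if a joint passes its speed limit or range.

## Working session

There is one attempt and no reset: what is moved stays moved. The work goes in short steps, Python scripts to look and compute and a tool call to move; the robot and the scene stay as the last step left them, time stands still between calls to the robot, and variables do not carry over. Pictures are saved under pics/ and viewed, at most 11 in all, crops included, and the job is handed in when it is done.

Besides the shell and the picture viewer there is one more tool, called by a JSON object that holds its "fn" and its "kwargs", one argument or row to a line. arm_command: Moves the arm, as the interface text tells. Its arguments: {"type":"object","properties":{"motion":{"type":"array"},"jaw":{"type":"number"},"newtons":{"type":"number"}},"required":["motion"]}

```bash
mkdir -p pics; ls; cat > h.py <<'E'
import numpy as np, cv2
from scipy.spatial.transform import Rotation as R
from workcell import env
def cam(name, st=None):
    m=env.camera_model(name)
    if 'hand_eye' in m:
        st=st or env.state(); T=np.eye(4); T[:3,:3]=R.from_euler('xyz',st['ee_rot'],degrees=True).as_matrix(); T[:3,3]=st['ee_pos']
        T=T@np.array(m['hand_eye']); return m,T[:3,:3],T[:3,3]
    return m,np.array(m['rotation']).reshape(3,3),np.array(m['eye'])
def ray(c,px):
    m,Rm,e=c; K=np.array([[m['fx'],0,m['cx']],[0,m['fy'],m['cy']],[0,0,1.]])
    u=cv2.undistortPoints(np.array([[px]],float),K,np.array([m['k1'],0,0,0.]))[0,0]
    return np.array([u[0],u[1],1.])
def at_z(c,px,z):
    d=c[1]@ray(c,px); return c[2]+d*(z-c[2][2])/d[2]
def at_depth(c,px,dep):
    return c[2]+c[1]@(ray(c,px)*dep)
def proj(c,P):
    m,Rm,e=c; p=Rm.T@(np.array(P,float)-e); x,y=p[:2]/p[2]; s=1+m['k1']*(x*x+y*y)
    return np.array([m['fx']*x*s+m['cx'],m['fy']*y*s+m['cy']])
def tri(c1,p1,c2,p2):
    a=c1[1]@ray(c1,p1);b=c2[1]@ray(c2,p2)
    s=np.linalg.lstsq(np.stack([a,-b],1),c2[2]-c1[2],rcond=None)[0]
    A=c1[2]+a*s[0];B=c2[2]+b*s[1]; return (A+B)/2,np.linalg.norm(A-B)
E
python3 - <<'E'
from h import *
print(env.state())
for n in ['side','top','wrist']:
    im,d=env.grab_frame(n); cv2.imwrite(f'pics/{n}0.png',im); np.save(f'pics/{n}0.npy',d)
    print(n,env.camera_model(n))
names=['carrier_tab','carrier_eye','coupon_1_center','coupon_1_blue_end','hook_seat','hook_tip','stand','carrier','tape_roll','timer','marker','beaker']
for n in ['side','top']:
    for t in names:
        print(n,t,[(np.round(r['location']).tolist(),round(r['score'],2)) for r in env.pinpoint(n,t)][:4])
E
```

```text
pics
{'time_s': 0.0, 'qpos': array([ 7.23074113e+01,  1.83519632e+01,  8.97062709e+01, -7.70152802e-04,
        7.20436440e+01, -1.14566248e+00]), 'qvel': array([ 0.05085659,  0.0839929 , -0.00274136,  0.05217252, -0.03490842,
        0.05093211]), 'effort': array([-2.05276454e-03, -4.12457263e+01, -2.31967860e+01,  7.24634947e-02,
        4.57800063e-02, -1.53965684e-04]), 'ee_pos': array([163.59613292, 550.66854615, 190.41800412]), 'ee_rot': array([-1.79898128e+02, -1.30490520e-03,  1.63453311e+02]), 'force': array([ 0.44689962, -0.16755883, -0.12997559]), 'torque': array([-0.00102105, -0.0320725 ,  0.01583268]), 'gripper_force': 0.0, 'gripper_width': 90.95013001457542}
side {'fx': 578.5387642543819, 'fy': 578.5387642543819, 'cx': 327.8950870840276, 'cy': 239.8969431753246, 'k1': -0.0323741344964283, 'eye': array([ 513.09229396, -784.52991021,  795.57950607]), 'rotation': array([-131.65506273,   -1.17023333,   -2.75504656])}
top {'fx': 488.2638616645388, 'fy': 488.2638616645388, 'cx': 312.2039429231173, 'cy': 236.61594031978308, 'k1': -0.059446667155580835, 'eye': array([ 354.59497
[... 941 characters left out ...]
9.0], 0.78)]
side tape_roll [([337.0, 201.0], 0.69)]
side timer [([426.0, 314.0], 0.6)]
side marker [([208.0, 367.0], 0.67)]
side beaker [([220.0, 311.0], 0.9)]
top carrier_tab [([402.0, 228.0], 0.94)]
top carrier_eye [([400.0, 235.0], 0.97), ([393.0, 241.0], 0.58)]
top coupon_1_center [([420.0, 222.0], 0.49)]
top coupon_1_blue_end [([427.0, 233.0], 0.76)]
top hook_seat [([238.0, 288.0], 0.86)]
top hook_tip [([252.0, 284.0], 0.56)]
top stand [([215.0, 300.0], 0.62)]
top carrier [([395.0, 235.0], 0.86), ([239.0, 288.0], 0.42)]
top tape_roll [([211.0, 225.0], 0.6)]
top timer [([354.0, 172.0], 0.72)]
top marker [([401.0, 330.0], 0.55)]
top beaker [([343.0, 329.0], 0.79), ([210.0, 228.0], 0.73)]
```

```bash
sed -i "s/return m,np.array(m\['rotation'\]).reshape(3,3)/return m,R.from_euler('xyz',m['rotation'],degrees=True).as_matrix()/" h.py
python3 - <<'E'
from h import *
t=cv2.imread('pics/top0.png');s=cv2.imread('pics/side0.png')
a=cv2.resize(t[180:300,340:470],None,fx=3,fy=3,interpolation=cv2.INTER_CUBIC)
b=cv2.resize(s[310:430,280:410],None,fx=3,fy=3,interpolation=cv2.INTER_CUBIC)
cv2.imwrite('pics/c0.png',np.hstack([a,b])); cv2.imwrite('pics/all0.png',cv2.resize(np.hstack([t,s]),(800,300),interpolation=cv2.INTER_AREA))
ct,cs=cam('top'),cam('side')
for n,p,q in [('tab',(402,228),(342,337)),('eye',(400,235),(344,346)),('c1',(420,222),(362,371)),('c1b',(427,233),(347,378)),('seat',(238,288),(266,169)),('tip',(252,284),(273,179)),('stand',(215,300),(269,208)),('carrier',(395,235),(341,359)),('tape',(211,225),(337,201)),('timer',(354,172),(426,314)),('marker',(401,330),(208,367)),('beaker',(343,329),(220,311))]:
    P,e=tri(ct,p,cs,q); print(n,P.round(),e.round(1))
E
```

```text
tab [ 581. -201.   68.] 5.9
eye [ 579. -200.   42.] 8.6
c1 [ 606. -247.   39.] 3.5
c1b [ 581. -261.   41.] 4.7
seat [449. 142. 155.] 5.1
tip [460. 116. 149.] 10.6
stand [441. 219.  -3.] 13.5
carrier [ 581. -196.    3.] 2.6
tape [602. 231.   8.] 8.6
timer [ 738. -104.    5.] 4.3
marker [ 362. -203.    1.] 6.8
beaker [367. -73.  -9.] 2.7
```

View pics/c0.png

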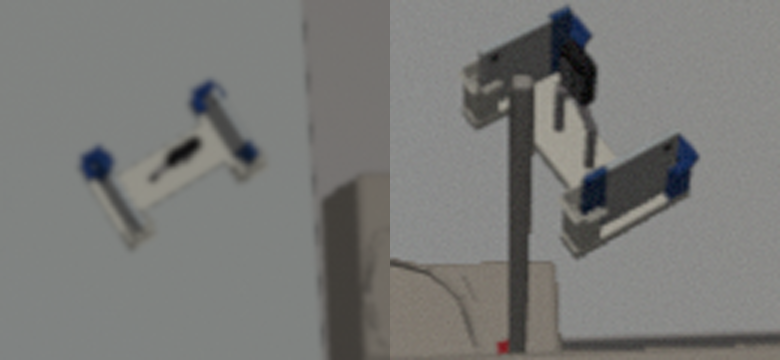

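View pics/all0.png

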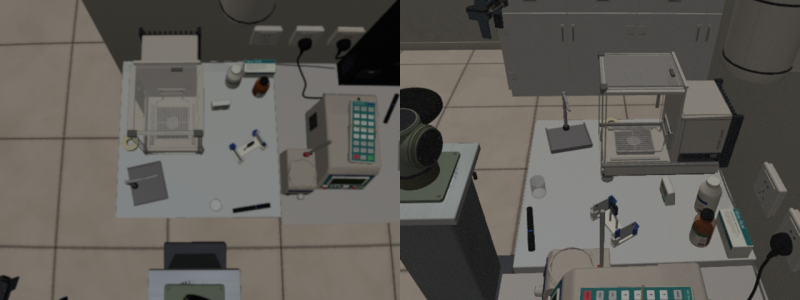

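```bash
cat >> h.py <<'E'
def plan(wps, step=58, dstep=10, start=None):
    """wps: (x,y,z,yaw) world mm/deg, tool down; prints rows in calls of 5, rounded to 0.1 mm / mrad"""
    st=env.state(); c=np.array(start if start is not None else [*st['ee_pos'],st['ee_rot'][2]],float); rows=[]
    for w in wps:
        w=np.array(w,float); w[3]=c[3]+(w[3]-c[3]); d=w-c
        n=max(1,int(np.ceil(np.linalg.norm(d[:3])/step-1e-3)),int(np.ceil(abs(d[3])/dstep-1e-3))); s=c.copy()
        for i in range(1,n+1):
            t=s+d*i/n; M=R.from_euler('xyz',[180,0,c[3]],degrees=True).as_matrix()
            o=np.round(M.T@(t-c)[:3]/1000,3); sp=round(-np.radians(t[3]-c[3]),3)
            rows.append('{"offset":%s,"spin":%s}'%((o+0).tolist(),sp+0)); c[:3]+=M@o*1000; c[3]-=np.degrees(sp)
    for i in range(0,len(rows),5): print('['+','.join(rows[i:i+5])+']')
    print('end',c.round(1))
E
python3 - <<'E'
from h import *
plan([(290,400,300,175),(420,150,310,185),(430,-50,310,197),(575,-200,230,210)])
E
```

```text
[{"offset":[-0.041, -0.027, -0.027],"spin":-0.05},{"offset":[-0.04, -0.03, -0.027],"spin":-0.051},{"offset":[-0.038, -0.031, -0.028],"spin":-0.05},{"offset":[-0.036, -0.033, -0.027],"spin":-0.051},{"offset":[-0.03, -0.048, -0.002],"spin":-0.035}]
[{"offset":[-0.029, -0.048, -0.002],"spin":-0.035},{"offset":[-0.027, -0.05, -0.002],"spin":-0.034},{"offset":[-0.025, -0.05, -0.002],"spin":-0.035},{"offset":[-0.023, -0.051, -0.002],"spin":-0.035},{"offset":[0.002, -0.05, 0.0],"spin":-0.052}]
[{"offset":[0.004, -0.05, 0.0],"spin":-0.053},{"offset":[0.007, -0.05, 0.0],"spin":-0.052},{"offset":[0.01, -0.049, 0.0],"spin":-0.053},{"offset":[-0.024, -0.046, 0.02],"spin":-0.057},{"offset":[-0.021, -0.048, 0.02],"spin":-0.056}]
[{"offset":[-0.018, -0.049, 0.02],"spin":-0.057},{"offset":[-0.016, -0.05, 0.02],"spin":-0.056}]
end [ 575.4 -200.1  230.3  210. ]
```

{"fn": "arm_command", "kwargs": {
  "motion": [
    {"offset": [-0.041, -0.027, -0.027], "spin": -0.05},
    {"offset": [-0.04, -0.03, -0.027], "spin": -0.051},
    {"offset": [-0.038, -0.031, -0.028], "spin": -0.05},
    {"offset": [-0.036, -0.033, -0.027], "spin": -0.051},
    {"offset": [-0.03, -0.048, -0.002], "spin": -0.035}
  ]
}}

```text
time_s: 1.98
ee_pos: [317.4, 349.2, 304.4]
ee_rot: [179.8, 0.2, 177.1]
force: [1.2, 0.5, -0.3]
gripper_width: 91.7
gripper_force: 0.0
```

{"fn": "arm_command", "kwargs": {
  "motion": [
    {"offset": [-0.029, -0.048, -0.002], "spin": -0.035},
    {"offset": [-0.027, -0.05, -0.002], "spin": -0.034},
    {"offset": [-0.025, -0.05, -0.002], "spin": -0.035},
    {"offset": [-0.023, -0.051, -0.002], "spin": -0.035},
    {"offset": [0.002, -0.05, 0.0], "spin": -0.052}
  ]
}}

```text
time_s: 2.6
ee_pos: [423.3, 98.4, 310.2]
ee_rot: [-180.0, 0.0, -172.0]
force: [0.7, -0.3, -0.5]
gripper_width: 91.4
gripper_force: 0.0
```

{"fn": "arm_command", "kwargs": {
  "motion": [
    {"offset": [0.004, -0.05, 0.0], "spin": -0.053},
    {"offset": [0.007, -0.05, 0.0], "spin": -0.052},
    {"offset": [0.01, -0.049, 0.0], "spin": -0.053},
    {"offset": [-0.024, -0.046, 0.02], "spin": -0.057},
    {"offset": [-0.021, -0.048, 0.02], "spin": -0.056}
  ]
}}

```text
time_s: 3.22
ee_pos: [503.4, -126.5, 270.5]
ee_rot: [-179.9, 0.1, -156.4]
force: [-0.1, 0.5, 0.3]
gripper_width: 91.3
gripper_force: 0.0
```

{"fn": "arm_command", "kwargs": {
  "motion": [
    {"offset": [-0.018, -0.049, 0.02], "spin": -0.057},
    {"offset": [-0.016, -0.05, 0.02], "spin": -0.056},
    {"offset": [0, 0, 0], "spin": 0}
  ]
}}

```text
time_s: 3.6
ee_pos: [576.1, -202.0, 226.6]
ee_rot: [179.8, -0.2, -150.2]
force: [-0.4, 1.4, 0.2]
gripper_width: 91.2
gripper_force: 0.0
```

```bash
python3 - <<'E'
from h import *
st=env.state(); print(st['ee_pos'],st['ee_rot'],st['qpos'])
im,d=env.grab_frame('wrist'); cv2.imwrite('pics/w1.png',im); np.save('pics/w1.npy',d); c=cam('wrist',st)
for t,z in [('carrier_tab',72),('carrier_eye',51),('coupon_1_center',33),('coupon_1_blue_end',33),('carrier',0)]:
    for r in env.pinpoint('wrist',t):
        px=r['location']; print(t,np.round(px),round(r['score'],2),at_z(c,px,z).round(1), at_depth(c,px,d[int(px[1]),int(px[0])]).round(1))
E
```

```text
[ 576.06559552 -202.03312046  226.61336941] [ 179.79056789   -0.19196335 -150.15962112] [-2.03977950e+01  2.06659426e+01  8.10071100e+01 -1.38842650e-02
  7.86107194e+01 -1.40235048e+02]
carrier_tab [324. 227.] 0.79 [ 579.2 -197.3   72. ] [ 575.9 -199.3   88.2]
carrier_eye [324. 219.] 0.64 [ 576.1 -198.6   51. ] [ 573.5 -200.2   64.9]
coupon_1_center [281. 219.] 0.91 [ 603.6 -240.5   33. ] [ 597.9 -240.5   56.2]
coupon_1_blue_end [281. 198.] 0.96 [ 582.3 -251.6   33. ] [ 579.9 -251.3   45.6]
coupon_1_blue_end [623. 271.] 0.54 [443.8 176.2  33. ] [439.9 201.2   9.8]
carrier [321. 211.] 0.67 [ 577.5 -201.1    0. ] [ 576.3 -201.8    7.3]
```

View pics/w1.png

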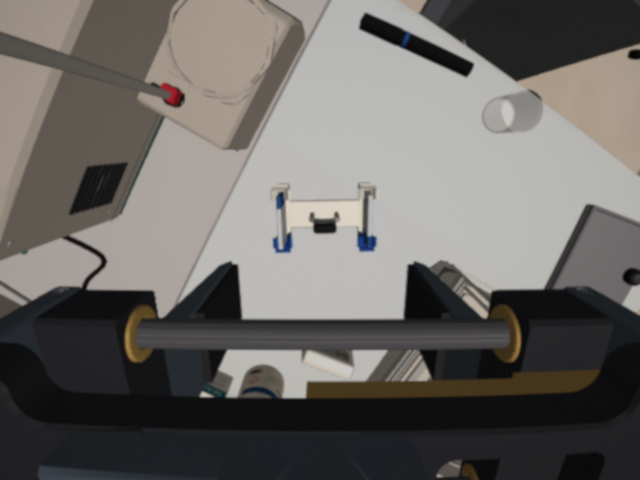

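```bash
python3 - <<'E'
from h import *
im=cv2.imread('pics/w1.png'); d=np.load('pics/w1.npy'); c=cam('wrist')
hsv=cv2.cvtColor(im,cv2.COLOR_BGR2HSV); m=((hsv[...,1]>120)&(abs(hsv[...,0].astype(int)-115)<15)&(hsv[...,2]>40)).astype(np.uint8); m[:170]=0;m[262:]=0;m[:,:260]=0;m[:,390:]=0
n,l,s,ce=cv2.connectedComponentsWithStats(m)
for i in range(1,n):
    if s[i,4]>15: print(s[i],ce[i].round(1),at_z(c,ce[i],38).round(1), np.median(at_depth(c,ce[i],np.median(d[l==i]))).round(1))
# points by depth: world cloud
v,u=np.mgrid[170:262,262:388]; P=np.array([at_depth(c,(a,b),d[b,a]) for a,b in zip(u.ravel(),v.ravel())])
for nm,lo,hi in [('tab',78,95),('coupon tops',53,63),('guides',34,42)]:
    Q=P[(P[:,2]>lo)&(P[:,2]<hi)]
    q=(Q[:,:2]-[578,-199])@R.from_euler('z',30,degrees=True).as_matrix()[:2,:2]
    print(nm,len(Q),Q[:,2].mean().round(1))
    for sd in ([0] if nm=='tab' else [-1,1]):
        k=q if sd==0 else q[np.sign(q[:,1])==sd]
        k=k[abs(k[:,1])<65]
        if len(k)<5: continue
        b=k-k.mean(0); w=np.linalg.svd(b,full_matrices=False)[2][0]
        print(sd,len(k),'mean',k.mean(0).round(1),'min',k.min(0).round(1),'max',k.max(0).round(1),'ang',np.degrees(np.arctan2(w[1],w[0])).round(1))
cv2.imwrite('pics/w1c.png',cv2.resize(im[165:265,255:395],None,fx=5,fy=5,interpolation=cv2.INTER_CUBIC))
E
```

```text
[277 194   6  14  65] [279.6 200.6] [ 586.2 -249.6   38. ] 61.2
[358 233  18  18 228] [365.9 242.1] [ 578.7 -136.6   38. ] 41.3
[274 235  18  17 123] [283.8 244.7] [ 630.7 -220.2   38. ] 41.4
tab 260 90.5
0 260 mean [0.3 3.6] min [-3.8 -8.2] max [ 6.9 15.7] ang 91.5
coupon tops 477 60.9
-1 217 mean [  0.2 -45.7] min [-27.3 -49.1] max [31.9 -3.3] ang 1.4
1 260 mean [-0.1 52.9] min [-28.9  10.2] max [30.8 56.5] ang 0.8
guides 655 39.4
-1 310 mean [ -0.8 -45.2] min [-37.6 -58.2] max [43.4 -9.4] ang 1.1
1 340 mean [-5.3 52.2] min [-38.9  16.3] max [40.7 65. ] ang -0.7
```

View pics/w1c.png

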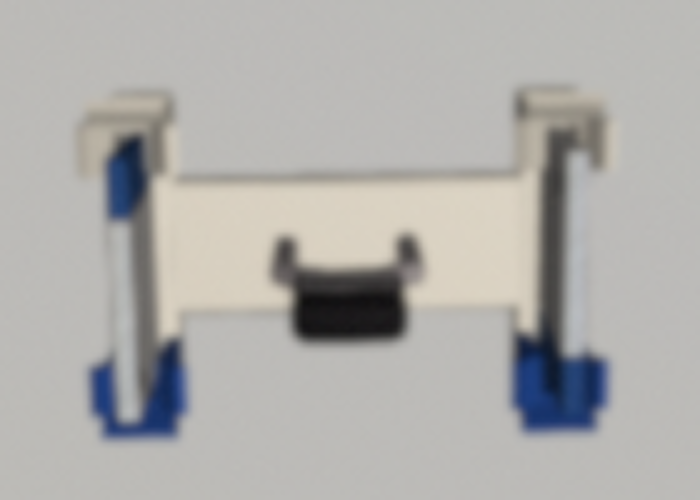

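```bash
python3 - <<'E'
from h import *
c=cam('wrist'); print('stirrer',at_z(c,(235,148),90),at_z(c,(303,25),90))
st=env.state(); print(st['ee_rot'])
plan([(602,-239,130,-149)])
E
```

```text
stirrer [ 551.70412962 -309.69949036   90.        ] [ 425.21466435 -305.18403151   90.        ]
[-1.79921997e+02  8.04387452e-02 -1.49976156e+02]
[{"offset":[-0.002, -0.024, 0.051],"spin":-0.009},{"offset":[-0.001, -0.024, 0.051],"spin":-0.008}]
end [ 601.9 -239.1  129.7 -149. ]
```

{"fn": "arm_command", "kwargs": {
  "motion": [
    {"offset": [-0.002, -0.024, 0.051], "spin": -0.009},
    {"offset": [-0.001, -0.024, 0.051], "spin": -0.009},
    {"offset": [0, 0, 0], "spin": 0},
    {"offset": [0, 0, 0], "spin": 0}
  ],
  "jaw": 0.03,
  "newtons": 20
}}

```text
time_s: 4.4
ee_pos: [602.8, -239.6, 130.5]
ee_rot: [-179.9, 0.1, -149.0]
force: [0.9, -0.4, -0.0]
gripper_width: 54.1
gripper_force: 0.0
```

```bash
cat > look.py <<'E'
from h import *
import sys
st=env.state(); print(st['ee_pos'].round(1),st['ee_rot'].round(1),st['qpos'].round(1))
im,d=env.grab_frame('wrist'); cv2.imwrite(f'pics/{sys.argv[1]}.png',im); np.save(f'pics/{sys.argv[1]}.npy',d); c=cam('wrist',st)
for t,z in [('carrier_tab',72),('coupon_1_center',33),('coupon_1_blue_end',33),('carrier',0)]:
    for r in env.pinpoint('wrist',t): print(t,np.round(r['location']),round(r['score'],2),at_z(c,r['location'],z).round(1))
# cloud in tool-aligned frame about the TCP: a=tool x, b=tool y
v,u=np.mgrid[0:480:2,0:640:2]; P=np.array([at_depth(c,(a,b),d[b,a]) for a,b in zip(u.ravel(),v.ravel()) if d[b,a]>0])
M=R.from_euler('xyz',st['ee_rot'],degrees=True).as_matrix(); q=(P-st['ee_pos'])@M; q[:,2]=P[:,2]
np.save('pics/cloud.npy',q)
for y0 in [float(x) for x in sys.argv[2:]]:
    k=q[(abs(q[:,1]-y0)<8)&(abs(q[:,0])<45)&(q[:,2]>54)&(q[:,2]<66)]
    if len(k)<5: continue
    a=np.polyfit(k[:,0],k[:,1],1); print('top edge near',y0,len(k),'x range',k[:,0].min().round(1),k[:,0].max().round(1),'y med',np.median(k[:,1]).round(1),'slope deg',np.degrees(a[0]).round(1),'at0',a[1].round(1))
E
python3 look.py w2 0 100; python3 - <<'E'
import cv2
cv2.imwrite('pics/w2c.png',cv2.resize(cv2.imread('pics/w2.png')[130:330,220:480],None,fx=3,fy=3))
E
```

```text
[ 602.8 -239.6  130.5] [-1.799e+02  1.000e-01 -1.490e+02] [ -22.7   27.1   84.7    0.    68.  -143.7]
carrier_tab [384. 250.] 0.87 [ 579.  -196.8   72. ]
coupon_1_center [322. 237.] 0.68 [ 604.  -238.5   33. ]
coupon_1_blue_end [321. 208.] 0.89 [ 582.3 -252.9   33. ]
carrier [368. 226.] 0.84 [ 578.3 -200.7    0. ]
top edge near 0.0 105 x range -29.2 29.7 y med -1.4 slope deg 0.2 at0 -1.4
top edge near 100.0 124 x range -29.5 29.6 y med 98.4 slope deg 0.2 at0 98.4
```

View pics/w2c.png

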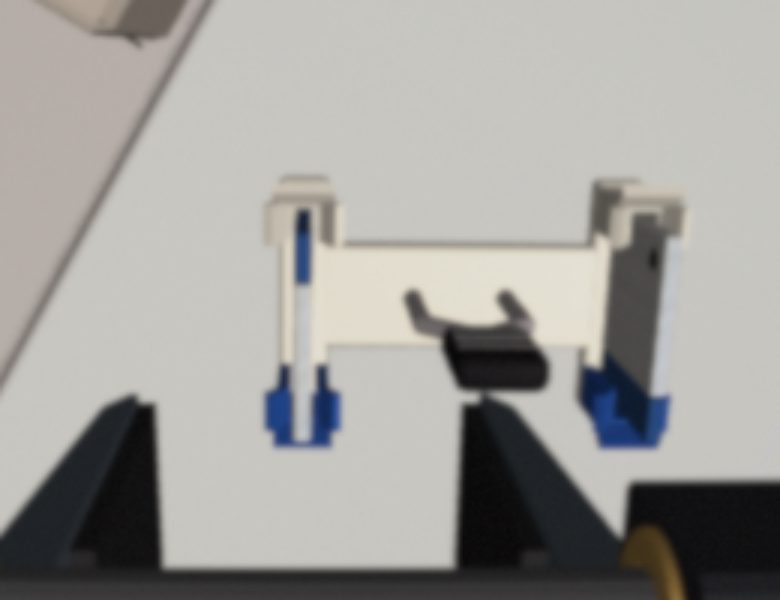

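{"fn": "arm_command", "kwargs": {
  "motion": [
    {"offset": [0, -0.0014, 0], "spin": 0},
    {"offset": [0, 0, 0], "spin": 0},
    {"offset": [0, 0, 0.03], "spin": 0},
    {"offset": [0, 0, 0.03], "spin": 0},
    {"offset": [0, 0, 0.0265], "spin": 0}
  ]
}}

```text
time_s: 5.28
ee_pos: [602.7, -241.2, 40.6]
ee_rot: [180.0, -0.0, -149.0]
force: [0.6, 0.0, -0.1]
gripper_width: 29.9
gripper_force: 0.0
```

{"fn": "arm_command", "kwargs": {
  "motion": [
    {"offset": [0, 0, 0], "spin": 0},
    {"offset": [0, 0, 0], "spin": 0},
    {"offset": [0, 0, 0], "spin": 0},
    {"offset": [0, 0, 0], "spin": 0},
    {"offset": [0, 0, 0], "spin": 0}
  ],
  "jaw": 0,
  "newtons": 20
}}

```text
time_s: 5.9
ee_pos: [603.2, -241.3, 42.3]
ee_rot: [-180.0, 0.0, -149.0]
force: [0.1, 0.4, -0.3]
gripper_width: 0.3
gripper_force: 0.0
```

```bash
python3 - <<'E'
from h import *
st=env.state(); print(st['ee_pos'],st['gripper_width'],st['gripper_force'])
im,d=env.grab_frame('wrist'); cv2.imwrite('pics/w3.png',im); np.save('pics/w3.npy',d)
s,_=env.grab_frame('side'); cv2.imwrite('pics/s3.png',s)
cv2.imwrite('pics/w3c.png',np.hstack([cv2.resize(im[150:390,200:460],(520,480)),cv2.resize(s[300:420,300:370],(280,480))]))
E
```

```text
[ 603.15504221 -241.30719057   42.29560727] 0.2960959505999017 0.0
```

View pics/w3c.png

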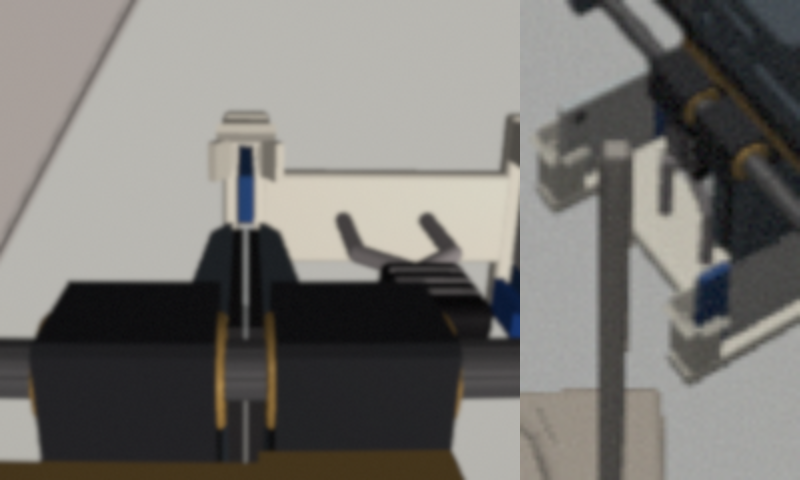

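```bash
python3 - <<'E'
from h import *
st=env.state(); c=cam('wrist',st); d=np.load('pics/w3.npy'); M=R.from_euler('xyz',st['ee_rot'],degrees=True).as_matrix()
for v in [224,240,250,256,260,264,268,274,280,290,296]:
    print(v,[ (lambda q:q.round(0).astype(int).tolist())(((at_depth(c,(u,v),d[v,u])-st['ee_pos'])@M)) for u in [308,316,319,322,323,326,330,340]])
E
```

```text
224 [[32, -8, 5], [31, -3, 10], [29, -2, 20], [29, 0, 17], [29, 1, 16], [29, 3, 19], [31, 5, 11], [32, 11, 5]]
240 [[22, -8, 4], [13, -4, 36], [28, -1, -16], [28, 0, -15], [28, 1, -15], [28, 3, -15], [14, 6, 35], [22, 11, 5]]
250 [[4, -10, 43], [6, -4, 34], [22, -1, -16], [22, 0, -16], [22, 1, -15], [22, 3, -15], [7, 6, 34], [6, 13, 35]]
256 [[-1, -10, 42], [1, -4, 36], [19, -1, -15], [18, 0, -15], [18, 1, -14], [19, 3, -15], [2, 6, 35], [1, 13, 36]]
260 [[-4, -10, 43], [-1, -4, 34], [16, -1, -14], [16, 0, -15], [16, 1, -14], [16, 3, -15], [-1, 6, 35], [-2, 13, 36]]
264 [[18, -7, -26], [-4, -4, 34], [17, -1, -23], [14, 0, -14], [14, 1, -16], [17, 3, -23], [18, 5, -28], [-4, 13, 35]]
268 [[18, -7, -33], [16, -3, -28], [17, -1, -29], [11, 0, -14], [11, 1, -15], [17, 2, -29], [18, 4, -34], [18, 10, -33]]
274 [[18, -6, -41], [17, -3, -38], [17, -1, -38], [8, 0, -15], [8, 1, -15], [16, 2, -37], [18, 4, -41], [18, 9, -41]]
280 [[18, -6, -49], [16, -2, -44], [17, -1, -46], [4, 0, -15], [4, 1, -15], [17, 2, -45], [17, 4, -45], [18, 9, -49]]
290 [[18, -6, -60], [17, -2, -57], [16, -1, -56], [-3, 0, -14], [-2, 1, -15], [17, 2, -57], [16, 4, -55], [18, 8, -60]]
296 [[39, -3, -109], [17, -2, -63], [17, -1, -63], [-6, 0, -15], [-5, 1, -16], [17, 2, -63], [17, 4, -62], [39, 5, -110]]
```

The wrist view shows the coupon's top edge centred under the fingers. The depth image puts the fingertips about 22 mm behind the reported TCP, at z≈64, and not 14 mm ahead of it. They closed just above the coupon. I'll open and go about 32 mm lower, checking on the way.

{"fn": "arm_command", "kwargs": {
  "motion": [
    {"offset": [0, 0, 0], "spin": 0},
    {"offset": [0, 0, 0], "spin": 0},
    {"offset": [0, 0, 0], "spin": 0},
    {"offset": [0, 0, 0.007], "spin": 0},
    {"offset": [0, 0, 0.008], "spin": 0}
  ],
  "jaw": 0.03
}}

```text
time_s: 6.62
ee_pos: [602.8, -241.2, 26.1]
ee_rot: [180.0, -0.0, -149.0]
force: [-0.2, 0.7, -0.5]
gripper_width: 30.1
gripper_force: 0.0
```

```bash
python3 - <<'E'
from h import *
st=env.state(); print(st['ee_pos'],st['gripper_width'],st['force'])
im,d=env.grab_frame('wrist'); c=cam('wrist',st); M=R.from_euler('xyz',st['ee_rot'],degrees=True).as_matrix()
v,u=np.mgrid[200:330,250:400]; q=np.array([((at_depth(c,(a,b),d[b,a])-st['ee_pos'])@M) for a,b in zip(u.ravel(),v.ravel())])
f=q[(abs(q[:,0]-17)<3)&(abs(q[:,1])<30)&(abs(q[:,1])>11)&(q[:,2]<20)]
print('finger lowest',np.percentile(f[:,2],[90,98,100]),'y',f[:,1].min(),f[:,1].max())
for s in (-1,1): k=f[np.sign(f[:,1])==s]; print(len(k),k[:,1].min(),k[:,1].max())
E
```

```text
[ 602.81432435 -241.17642089   26.13910398] 30.135499419971673 [-0.2106023   0.69016886 -0.50381165]
finger lowest [-31.66346779  18.47478874  19.96707808] y -25.93869933547862 29.983440284831214
1387 -25.93869933547862 -14.309130563558853
1467 14.110205544305574 29.983440284831214
```

{"fn": "arm_command", "kwargs": {
  "motion": [
    {"offset": [0, 0, 0.008], "spin": 0},
    {"offset": [0, 0, 0.008], "spin": 0},
    {"offset": [0, 0, 0], "spin": 0}
  ]
}}

```text
time_s: 7.05
ee_pos: [602.3, -241.0, 9.7]
ee_rot: [179.9, -0.1, -149.0]
force: [0.1, -0.2, 0.0]
gripper_width: 30.3
gripper_force: 0.0
```

{"fn": "arm_command", "kwargs": {
  "motion": [
    {"offset": [0, 0, 0], "spin": 0},
    {"offset": [0, 0, 0], "spin": 0},
    {"offset": [0, 0, 0], "spin": 0},
    {"offset": [0, 0, 0], "spin": 0},
    {"offset": [0, 0, 0], "spin": 0}
  ],
  "jaw": 0,
  "newtons": 20
}}

```text
time_s: 7.68
ee_pos: [603.1, -241.3, 11.0]
ee_rot: [-180.0, 0.0, -149.0]
force: [0.2, 0.9, 1.0]
gripper_width: 4.9
gripper_force: 20.0
```

{"fn": "arm_command", "kwargs": {
  "motion": [
    {"offset": [0, 0, -0.01], "spin": 0},
    {"offset": [0, 0, -0.012], "spin": 0},
    {"offset": [0, 0, -0.014], "spin": 0},
    {"offset": [0, 0, -0.015], "spin": 0},
    {"offset": [0, 0, -0.015], "spin": 0}
  ]
}}

```text
time_s: 8.3
ee_pos: [603.1, -241.3, 78.1]
ee_rot: [-180.0, 0.0, -149.0]
force: [0.2, -0.4, -0.3]
gripper_width: 5.1
gripper_force: 20.0
```

{"fn": "arm_command", "kwargs": {
  "motion": [
    {"offset": [0, 0, 0], "spin": 0.1848},
    {"offset": [0, 0, 0], "spin": 0.1848},
    {"offset": [0, 0, 0], "spin": 0.1848},
    {"offset": [0, 0, 0], "spin": 0.1848},
    {"offset": [0, 0, 0], "spin": 0.1848}
  ]
}}

```text
time_s: 8.93
ee_pos: [603.0, -241.3, 77.5]
ee_rot: [180.0, 0.0, 157.7]
force: [0.3, -0.5, -0.2]
gripper_width: 5.1
gripper_force: 20.0
```

{"fn": "arm_command", "kwargs": {
  "motion": [
    {"offset": [0, 0, 0], "spin": 0.1848},
    {"offset": [0, 0, 0], "spin": 0.1848},
    {"offset": [0, 0, 0], "spin": 0.1848},
    {"offset": [0, 0, 0], "spin": 0.1848},
    {"offset": [0, 0, 0], "spin": 0.1848}
  ]
}}

```text
time_s: 9.55
ee_pos: [603.0, -241.3, 77.5]
ee_rot: [180.0, 0.0, 104.8]
force: [0.6, -0.4, 0.1]
gripper_width: 4.5
gripper_force: 20.0
```

{"fn": "arm_command", "kwargs": {
  "motion": [
    {"offset": [0, 0, 0], "spin": 0.1848},
    {"offset": [0, 0, 0], "spin": 0.1848},
    {"offset": [0, 0, 0], "spin": 0.1848},
    {"offset": [0, 0, 0], "spin": 0.1848},
    {"offset": [0, 0, 0], "spin": 0.1848}
  ]
}}

```text
time_s: 10.18
ee_pos: [603.0, -241.3, 77.5]
ee_rot: [180.0, -0.0, 51.8]
force: [0.3, 0.3, -0.6]
gripper_width: 4.7
gripper_force: 20.0
```

{"fn": "arm_command", "kwargs": {
  "motion": [
    {"offset": [0, 0, 0], "spin": 0.1848},
    {"offset": [0, 0, 0], "spin": 0.1848},
    {"offset": [0, 0, 0], "spin": 0},
    {"offset": [0, 0, 0], "spin": 0}
  ]
}}

```text
time_s: 10.68
ee_pos: [603.0, -241.2, 77.1]
ee_rot: [180.0, -0.0, 31.2]
force: [-0.1, 0.1, 0.5]
gripper_width: 4.7
gripper_force: 20.0
```

```bash
python3 look.py w4; python3 - <<'E'
from h import *
st=env.state(); c=cam('wrist',st); d=np.load('pics/w4.npy'); im=cv2.imread('pics/w4.png')
M=R.from_euler('xyz',st['ee_rot'],degrees=True).as_matrix()
v,u=np.mgrid[100:300,130:420]; P=np.array([at_depth(c,(a,b),d[b,a]) for a,b in zip(u.ravel(),v.ravel())]); q=(P-st['ee_pos'])@M; z=P[:,2]
# now tool +x = carrier +x, tool y = carrier -y ; other coupon at tool y=-100
k=q[(z>54)&(z<66)&(abs(q[:,1]+100)<12)&(abs(q[:,0])<45)]; a=np.polyfit(k[:,0],k[:,1],1)
print('other coupon',len(k),k[:,0].min(),k[:,0].max(),np.median(k[:,1]),np.degrees(a[0]))
k=q[(z>84)&(z<95)&(abs(q[:,1]+50)<20)&(abs(q[:,0])<20)]; print('tab',len(k),k.min(0)[:2],k.max(0)[:2])
cv2.imwrite('pics/w4c.png',im[80:380,100:500])
k=q[(z>100)&(z<135)&(abs(q[:,1])<8)&(abs(q[:,0])<45)];print('held',len(k),k.min(0),k.max(0))
k=q[(z>32)&(z<43)&(abs(q[:,1])<12)&(abs(q[:,0])<45)];print('guide',len(k),k.min(0),k.max(0))
E
```

```text
[ 603.  -241.2   77.1] [180.   -0.   31.2] [-22.8  29.7  88.4   0.   61.9  36. ]
carrier_tab [245. 271.] 0.59 [ 578.  -198.5   72. ]
coupon_1_center [320. 293.] 0.94 [ 574.3 -256.1   33. ]
coupon_1_blue_end [323. 252.] 0.61 [ 604.  -240.6   33. ]
carrier [266. 240.] 0.68 [ 579.1 -200.1    0. ]
other coupon 725 -26.98670713156752 32.154072728374956 -99.31345885866686 0.380165026592199
tab 588 [ -2.8664655  -62.05166684] [  6.73114404 -38.60719589]
held 1233 [  5.75777046  -7.96092074 -58.22164153] [ 28.76901556   7.97315779 -23.31986991]
guide 512 [ 23.45668144 -11.67045262  38.39286335] [40.87599642 11.14498248 44.75093846]
```

View pics/w4c.png

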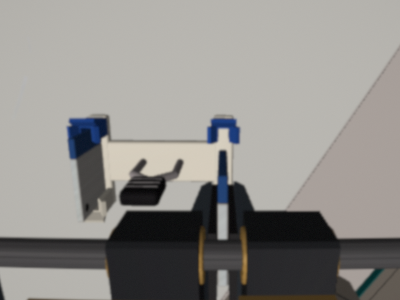

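{"fn": "arm_command", "kwargs": {
  "motion": [
    {"offset": [0.0023, 0, 0.01], "spin": 0},
    {"offset": [0, 0, 0.015], "spin": 0},
    {"offset": [0, 0, 0.009], "spin": 0},
    {"offset": [0, 0, 0.005], "spin": 0},
    {"offset": [0, 0, 0.004], "spin": 0}
  ]
}}

```text
time_s: 11.55
ee_pos: [604.9, -240.0, 33.3]
ee_rot: [-180.0, 0.0, 31.0]
force: [1.4, -0.7, -0.3]
gripper_width: 4.9
gripper_force: 20.0
```

{"fn": "arm_command", "kwargs": {
  "motion": [
    {"offset": [0, 0, 0.004], "spin": 0},
    {"offset": [0, 0, 0.004], "spin": 0},
    {"offset": [0, 0, 0.004], "spin": 0}
  ]
}}

```text
time_s: 11.92
ee_pos: [605.0, -240.1, 21.7]
ee_rot: [180.0, -0.0, 31.0]
force: [0.2, 0.4, 0.2]
gripper_width: 4.4
gripper_force: 20.0
```

Inside the guides with no force. Pushing down to the floor.

{"fn": "arm_command", "kwargs": {
  "motion": [
    {"offset": [0, 0, 0.004], "spin": 0},
    {"offset": [0, 0, 0.004], "spin": 0},
    {"offset": [0, 0, 0.002], "spin": 0},
    {"offset": [0, 0, 0.001], "spin": 0},
    {"offset": [0, 0, 0], "spin": 0}
  ]
}}

```text
time_s: 12.55
ee_pos: [604.9, -240.0, 11.0]
ee_rot: [-180.0, -0.0, 31.0]
force: [-0.4, 0.7, 2.9]
gripper_width: 5.0
gripper_force: 20.0
```

{"fn": "arm_command", "kwargs": {
  "motion": [
    {"offset": [0, 0, 0.001], "spin": 0},
    {"offset": [0, 0, 0], "spin": 0}
  ]
}}

```text
time_s: 12.8
ee_pos: [604.9, -240.0, 11.0]
ee_rot: [180.0, -0.0, 31.0]
force: [-2.8, 1.5, 8.1]
gripper_width: 4.8
gripper_force: 20.0
```

{"fn": "arm_command", "kwargs": {
  "motion": [
    {"offset": [0, 0, 0], "spin": 0},
    {"offset": [0, 0, 0], "spin": 0},
    {"offset": [0, 0, -0.015], "spin": 0},
    {"offset": [0, 0, -0.04], "spin": 0},
    {"offset": [0, 0, -0.05], "spin": 0}
  ],
  "jaw": 0.03
}}

```text
time_s: 13.42
ee_pos: [604.4, -239.8, 115.7]
ee_rot: [-179.9, 0.1, 31.0]
force: [0.8, -0.4, -0.2]
gripper_width: 30.1
gripper_force: 0.0
```

```bash
python3 - <<'E'
from h import *
plan([(575,-197,100,121)])
E
```

```text
[{"offset":[0.0, -0.006, 0.002],"spin":-0.175},{"offset":[0.0, -0.006, 0.001],"spin":-0.174},{"offset":[0.002, -0.005, 0.002],"spin":-0.175},{"offset":[0.002, -0.005, 0.002],"spin":-0.174},{"offset":[0.004, -0.005, 0.002],"spin":-0.175}]
[{"offset":[0.004, -0.004, 0.001],"spin":-0.174},{"offset":[0.005, -0.003, 0.002],"spin":-0.175},{"offset":[0.005, -0.002, 0.002],"spin":-0.174},{"offset":[0.006, -0.002, 0.002],"spin":-0.175}]
end [ 574.6 -196.9   99.7  121. ]
```

{"fn": "arm_command", "kwargs": {
  "motion": [
    {"offset": [0, -0.006, 0.002], "spin": -0.175},
    {"offset": [0, -0.006, 0.001], "spin": -0.174},
    {"offset": [0.002, -0.005, 0.002], "spin": -0.175},
    {"offset": [0.002, -0.005, 0.002], "spin": -0.174},
    {"offset": [0.004, -0.005, 0.002], "spin": -0.175}
  ]
}}

```text
time_s: 14.05
ee_pos: [588.7, -216.1, 106.7]
ee_rot: [179.9, 0.0, 81.4]
force: [0.6, -0.8, -0.5]
gripper_width: 29.9
gripper_force: 0.0
```

{"fn": "arm_command", "kwargs": {
  "motion": [
    {"offset": [0.004, -0.004, 0.001], "spin": -0.174},
    {"offset": [0.005, -0.003, 0.002], "spin": -0.175},
    {"offset": [0.005, -0.002, 0.002], "spin": -0.174},
    {"offset": [0.006, -0.002, 0.002], "spin": -0.175},
    {"offset": [0, 0, 0], "spin": 0}
  ]
}}

```text
time_s: 14.68
ee_pos: [575.1, -197.0, 99.5]
ee_rot: [180.0, 0.0, 120.9]
force: [0.4, -0.4, -0.3]
gripper_width: 29.9
gripper_force: 0.0
```

```bash
python3 look.py w5; python3 - <<'E'
from h import *
st=env.state(); c=cam('wrist',st); d=np.load('pics/w5.npy'); im=cv2.imread('pics/w5.png')
M=R.from_euler('xyz',st['ee_rot'],degrees=True).as_matrix()
v,u=np.mgrid[100:330,200:440]; P=np.array([at_depth(c,(a,b),d[b,a]) for a,b in zip(u.ravel(),v.ravel())]); q=(P-st['ee_pos'])@M; z=P[:,2]
# tool x = carrier y(dir 121), tool y = carrier x
for s in (-50,50):
    k=q[(z>54)&(z<66)&(abs(q[:,0]-s)<9)&(abs(q[:,1])<40)]
    if len(k)>5: a=np.polyfit(k[:,1],k[:,0],1); print('coupon',s,len(k),'z',z[(z>54)&(z<66)&(abs(q[:,0]-s)<9)].mean(),'y',k[:,1].min(),k[:,1].max(),'x',np.median(k[:,0]),np.degrees(a[0]))
k=q[(z>84)&(z<95)&(abs(q[:,0])<22)&(abs(q[:,1])<12)]; print('tab',len(k),k.min(0)[:2],k.max(0)[:2])
s,_=env.grab_frame('side'); ct,_=env.grab_frame('top')
cv2.imwrite('pics/w5c.png',np.hstack([cv2.resize(im[90:330,200:440],(400,400)),cv2.resize(s[290:430,270:410],(400,400))]))
for t in ['hook_seat','hook_tip','stand']:
    for n in('side','top'): print(n,t,[(np.round(r['location'],1).tolist(),round(r['score'],2)) for r in env.pinpoint(n,t)][:2])
E
```

```text
[ 575.1 -197.    99.5] [180.    0.  120.9] [-20.   25.1  92.9   0.   61.9 -50.9]
carrier_tab [324. 267.] 0.74 [ 577.5 -199.6   72. ]
coupon_1_center [325. 306.] 0.73 [ 603.9 -242.1   33. ]
coupon_1_blue_end [354. 304.] 0.87 [ 624.1 -227.8   33. ]
carrier [325. 237.] 0.95 [ 577.4 -197.3    0. ]
carrier [327. 265.] 0.51 [ 592.6 -219.5    0. ]
coupon -50 276 z 56.37602672768454 y -21.319827790037678 20.19196921133006 x -49.880495664109105 -0.11903118201734623
coupon 50 607 z 56.845482625741994 y -27.387940934556333 32.076276650371696 x 48.62432300676137 -0.2640435192492584
tab 489 [-12.92534956  -2.84291768] [10.43535782  7.11097259]
side hook_seat [([264.9, 169.6], 0.77)]
top hook_seat [([238.1, 287.8], 0.6)]
side hook_tip [([272.3, 180.2], 0.94), ([344.0, 331.1], 0.49)]
top hook_tip [([255.3, 282.2], 0.58)]
side stand [([269.0, 209.3], 0.81)]
top stand [([219.8, 300.5], 0.6)]
```

View pics/w5c.png

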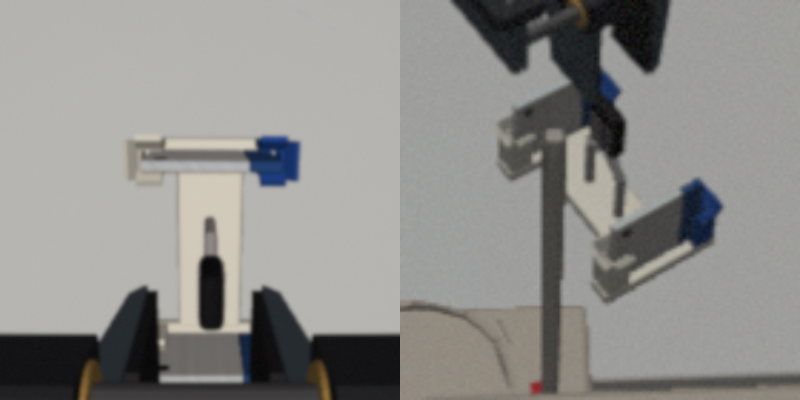

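{"fn": "arm_command", "kwargs": {
  "motion": [
    {"offset": [-0.0015, 0.0021, 0], "spin": 0},
    {"offset": [0, 0, 0.018], "spin": 0},
    {"offset": [0, 0, 0.019], "spin": 0},
    {"offset": [0, 0, 0.0175], "spin": 0},
    {"offset": [0, 0, 0], "spin": 0}
  ]
}}

```text
time_s: 15.95
ee_pos: [576.6, -197.0, 42.7]
ee_rot: [-179.9, -0.1, 121.0]
force: [0.2, -0.0, 0.3]
gripper_width: 30.0
gripper_force: 0.0
```

{"fn": "arm_command", "kwargs": {
  "motion": [
    {"offset": [0, 0, 0], "spin": 0},
    {"offset": [0, 0, 0], "spin": 0},
    {"offset": [0, 0, 0], "spin": 0},
    {"offset": [0, 0, 0], "spin": 0}
  ],
  "jaw": 0,
  "newtons": 45
}}

```text
time_s: 16.45
ee_pos: [578.3, -197.5, 45.0]
ee_rot: [179.9, 0.1, 121.0]
force: [1.7, 1.1, 2.7]
gripper_width: 9.6
gripper_force: 45.0
```

```bash
python3 - <<'E'
from h import *
ct,cs=cam('top'),cam('side')
for n,p,q,z in [('seat',(238.1,287.8),(264.9,169.6),152),('tip',(255,282.5),(272.5,179.8),158),('stand',(218,300.3),(269,209),0)]:
    print(n,tri(ct,p,cs,q),at_z(ct,p,z).round(1),at_z(cs,q,z).round(1))
# hook from depth of top & side pictures
for nm,c in (('top',ct),('side',cs)):
    d=np.load(f'pics/{nm}0.npy'); im=cv2.imread(f'pics/{nm}0.png')
    if nm=='top': v,u=np.mgrid[260:340,190:275]
    else: v,u=np.mgrid[140:240,235:300]
    P=np.array([at_depth(c,(a,b),d[b,a]) for a,b in zip(u.ravel(),v.ravel()) if d[b,a]>0])
    k=P[(P[:,2]>140)&(P[:,2]<172)&(abs(P[:,0]-450)<80)&(abs(P[:,1]-150)<110)]
    print(nm,len(k)); 
    if len(k)>5:
        w=np.linalg.svd(k[:,:2]-k[:,:2].mean(0),full_matrices=False)[2][0]; print(k.mean(0),k.min(0),k.max(0),np.degrees(np.arctan2(w[1],w[0])))
E
```

```text
seat (array([448.00771701, 142.04136812, 153.73585533]), np.float64(2.452587504414278)) [447.  142.1 152. ] [449.  144.9 152. ]
tip (array([460.93972781, 109.53820129, 152.23490723]), np.float64(7.317235083227477)) [456.7 108.3 158. ] [464.9 102.7 158. ]
stand (array([ 4.40659328e+02,  2.11899153e+02, -3.80899251e-01]), np.float64(14.786779696836215)) [433.3 210.6   0. ] [447.9 213.4   0. ]
top 243
[449.41979084 167.89045901 157.21557296] [433.92952871 111.98456321 141.17926592] [464.94465891 219.34074607 164.99643141] -77.22417216870797
side 154
[448.10329767 168.81898253 155.83023883] [434.57953089 107.65579525 140.06786289] [463.89502453 214.9948998  163.20142277] -77.27083406691655
```

{"fn": "arm_command", "kwargs": {
  "motion": [
    {"offset": [0, 0, -0.008], "spin": 0},
    {"offset": [0, 0, -0.015], "spin": 0},
    {"offset": [0, 0, -0.03], "spin": 0},
    {"offset": [0, 0, -0.04], "spin": 0},
    {"offset": [0, 0, -0.04], "spin": 0}
  ]
}}

```text
time_s: 17.08
ee_pos: [577.3, -197.3, 179.1]
ee_rot: [-180.0, -0.0, 121.0]
force: [-0.0, -0.7, -2.1]
gripper_width: 9.9
gripper_force: 45.0
```

```bash
python3 - <<'E'
from h import *
st=env.state(); print(st['ee_pos'],st['gripper_width'],st['force'],st['torque'])
plan([(578,-197,192,121),(450,-140,192,150),(435,-40,192,192.7),(466,75,190,192.7)],step=35,dstep=7)
E
```

```text
[ 577.28448727 -197.30992457  179.08038349] 9.910270405442187 [-0.00371344 -0.72241177 -2.08471706] [-0.06994847 -0.01146047  0.01934266]
[{"offset":[0.0, 0.001, -0.013],"spin":0.0},{"offset":[0.023, -0.016, 0.0],"spin":-0.101},{"offset":[0.024, -0.014, 0.0],"spin":-0.101},{"offset":[0.026, -0.011, 0.0],"spin":-0.101},{"offset":[0.027, -0.008, 0.0],"spin":-0.102}]
[{"offset":[0.027, -0.006, 0.0],"spin":-0.101},{"offset":[0.009, 0.011, 0.0],"spin":-0.106},{"offset":[0.008, 0.012, 0.0],"spin":-0.107},{"offset":[0.006, 0.013, 0.0],"spin":-0.106},{"offset":[0.005, 0.014, 0.0],"spin":-0.107}]
[{"offset":[0.004, 0.014, 0.0],"spin":-0.106},{"offset":[0.002, 0.014, 0.0],"spin":-0.107},{"offset":[0.0, 0.015, 0.0],"spin":-0.106},{"offset":[-0.014, 0.026, 0.001],"spin":0.0},{"offset":[-0.014, 0.027, 0.0],"spin":0.0}]
[{"offset":[-0.013, 0.026, 0.001],"spin":0.0},{"offset":[-0.014, 0.026, 0.0],"spin":0.0}]
end [466.   75.  190.1 192.7]
```

{"fn": "arm_command", "kwargs": {
  "motion": [
    {"offset": [0, 0.001, -0.013], "spin": 0},
    {"offset": [0.023, -0.016, 0], "spin": -0.101},
    {"offset": [0.024, -0.014, 0], "spin": -0.101},
    {"offset": [0.026, -0.011, 0], "spin": -0.101},
    {"offset": [0.027, -0.008, 0], "spin": -0.102}
  ]
}}

```text
time_s: 17.7
ee_pos: [474.4, -150.2, 189.2]
ee_rot: [-180.0, -0.1, 144.4]
force: [-0.1, 1.0, -2.1]
gripper_width: 9.6
gripper_force: 45.0
```

{"fn": "arm_command", "kwargs": {
  "motion": [
    {"offset": [0.027, -0.006, 0], "spin": -0.101},
    {"offset": [0.009, 0.011, 0], "spin": -0.106},
    {"offset": [0.008, 0.012, 0], "spin": -0.107},
    {"offset": [0.006, 0.013, 0], "spin": -0.106},
    {"offset": [0.005, 0.014, 0], "spin": -0.107}
  ]
}}

```text
time_s: 18.32
ee_pos: [441.2, -82.2, 189.4]
ee_rot: [180.0, -0.1, 174.6]
force: [-0.4, -0.2, -2.2]
gripper_width: 9.4
gripper_force: 45.0
```

{"fn": "arm_command", "kwargs": {
  "motion": [
    {"offset": [0.004, 0.014, 0], "spin": -0.106},
    {"offset": [0.002, 0.014, 0], "spin": -0.107},
    {"offset": [0, 0.015, 0], "spin": -0.106},
    {"offset": [-0.014, 0.026, 0.001], "spin": 0},
    {"offset": [-0.014, 0.027, 0], "spin": 0}
  ]
}}

```text
time_s: 18.95
ee_pos: [450.6, 18.9, 188.4]
ee_rot: [180.0, -0.1, -167.3]
force: [-0.2, 0.4, -2.3]
gripper_width: 10.0
gripper_force: 45.0
```

{"fn": "arm_command", "kwargs": {
  "motion": [
    {"offset": [-0.013, 0.026, 0.001], "spin": 0},
    {"offset": [-0.014, 0.026, 0], "spin": 0},
    {"offset": [0, 0, 0], "spin": 0},
    {"offset": [0, 0, 0], "spin": 0}
  ]
}}

```text
time_s: 19.45
ee_pos: [465.5, 74.5, 187.6]
ee_rot: [-180.0, -0.1, -167.3]
force: [0.4, -0.4, -3.2]
gripper_width: 9.9
gripper_force: 45.0
```

```bash
python3 - <<'E'
from h import *
st=env.state(); print(st['ee_pos'].round(1),st['ee_rot'].round(1),st['gripper_width'])
im,d=env.grab_frame('wrist'); s,_=env.grab_frame('side'); t,_=env.grab_frame('top'); np.save('pics/w6.npy',d); c=cam('wrist',st); ct,cs=cam('top'),cam('side')
M=R.from_euler('xyz',st['ee_rot'],degrees=True).as_matrix()
v,u=np.mgrid[150:420,340:640]; ok=d[v,u]>0; P=np.array([at_depth(c,(a,b),d[b,a]) for a,b in zip(u[ok],v[ok])])
k=P[(P[:,2]>142)&(P[:,2]<172)&(abs(P[:,0]-450)<40)&(P[:,1]>100)&(P[:,1]<230)]
print(len(k))
if len(k)>10:
    w=np.linalg.svd(k[:,:2]-k[:,:2].mean(0),full_matrices=False)[2][0]; print(k.mean(0),k.min(0),k.max(0),np.degrees(np.arctan2(w[1],w[0])))
    for y in range(100,225,10):
        b=k[(k[:,1]>=y)&(k[:,1]<y+10)]
        if len(b): print(y,len(b),b.mean(0).round(1),b[:,2].max().round(1),b[:,0].min().round(1),b[:,0].max().round(1))
for n,z in [('hook_seat',152),('hook_tip',158),('carrier_eye',0),('carrier_tab',0),('stand',0)]:
    L={}
    for m,cc in (('wrist',c),('side',cs),('top',ct)):
        r=env.pinpoint(m,n)[:1]
        for a in r: print(m,n,np.round(a['location']),round(a['score'],2),at_z(cc,a['location'],z).round(1) if z else ''); L[m]=a['location']
    if 'top' in L and 'side' in L: print('tri',n,tri(ct,L['top'],cs,L['side']))
cv2.imwrite('pics/w6c.png',np.hstack([cv2.resize(im[:,160:],(480,480)),cv2.resize(s[130:290,210:317],(320,480))]))
E
```

```text
[465.5  74.5 187.6] [-1.800e+02 -1.000e-01 -1.673e+02] 9.903978015866883
1814
[448.09861651 167.61973907 155.09669502] [433.78672478 110.42528045 142.15660856] [464.28929596 218.00164813 162.75417585] 102.57241339079638
110 152 [459.6 115.2 159.4] 162.8 455.6 464.3
120 148 [457.3 125.  155.3] 159.2 453.6 462.8
130 146 [455.2 135.2 150.9] 154.7 451.2 460.4
140 151 [453.1 145.  150.4] 153.0 449.1 457.9
150 166 [451.1 155.1 151.6] 155.7 446.8 455.8
160 174 [449.  164.8 155.3] 158.8 444.6 454.5
170 155 [446.6 175.1 156.5] 158.7 442.7 451.9
180 148 [444.4 185.  156.5] 158.5 440.5 449.1
190 161 [442.3 195.2 156.5] 159.6 438.3 447.1
200 282 [439.  206.3 155.3] 161.9 433.8 446.3
210 131 [438.2 212.8 158.7] 161.5 433.8 444.7
wrist hook_seat [418. 266.] 0.89 [455.7 144.  152. ]
side hook_seat [269. 168.] 0.61 [456.  150.9 152. ]
top hook_seat [239. 288.] 0.78 [447.5 140.3 152. ]
tri hook_seat (array([451.79117771, 140.14873186, 158.35024253]), np.float64(9.780125644649093))
wrist hook_tip [373. 264.] 0.57 [460.  110.1 158. ]
side hook_tip [269. 176.] 0.72 [458.6 114.  158. ]
top hook_tip [256. 281.] 0.76 [458.8 107.3 158. ]
tri hook_tip (array([458.68371198, 106.80352691, 163.04455838]), np.float64(0.8053037621005855))
wrist carrier_eye [323. 280.] 0.63 
side carrier_eye [273. 175.] 0.89 
top carrier_eye [272. 276.] 0.51 
tri carrier_eye (array([466.13241857,  71.83675527, 190.75152315]), np.float64(3.357410436994828))
wrist carrier_tab [323. 297.] 0.88 
side carrier_tab [273. 160.] 0.73 
wrist stand [441. 220.] 0.72 
side stand [267. 210.] 0.9 
top stand [219. 304.] 0.9 
tri stand (array([434.65278599, 211.0581192 ,  -2.81933171]), np.float64(19.21671595699227))
```

View pics/w6c.png

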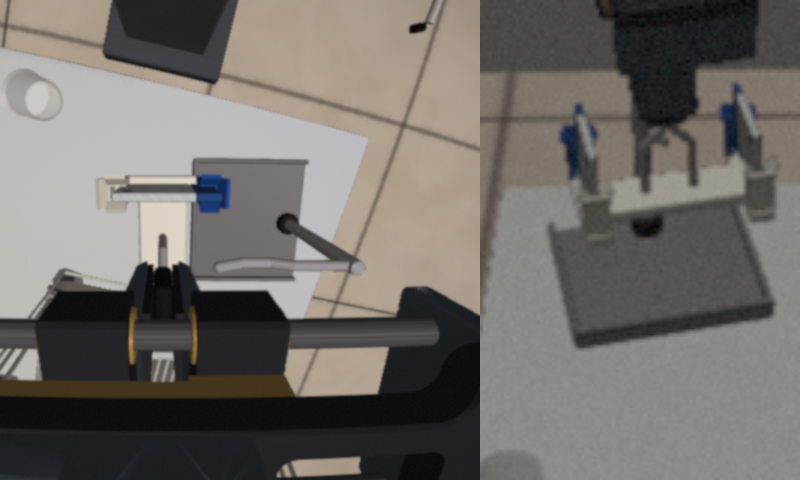

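```bash
python3 - <<'E'
from h import *
st=env.state(); print(st['ee_pos'].round(1),st['ee_rot'].round(1)); d=np.load('pics/w6.npy'); c=cam('wrist',st)
M=R.from_euler('xyz',st['ee_rot'],degrees=True).as_matrix()
v,u=np.mgrid[150:300,240:420]; ok=d[v,u]>0; P=np.array([at_depth(c,(a,b),d[b,a]) for a,b in zip(u[ok],v[ok])]); q=(P-st['ee_pos'])@M; z=P[:,2]
f=lambda n,m:print(n,m.sum(),np.percentile(q[m],[2,50,98],axis=0).round(1).tolist(),'z',np.median(z[m]).round(1))
f('coupon top',(z>190)&(z<212)&(abs(q[:,0]-50)<12)&(abs(q[:,1])<31))
f('coupon top L',(z>190)&(z<212)&(abs(q[:,0]-50)<12)&(q[:,1]<-15)&(q[:,1]>-31))
f('coupon top R',(z>190)&(z<212)&(abs(q[:,0]-50)<12)&(q[:,1]>15)&(q[:,1]<31))
f('guides',(z>174)&(z<187)&(abs(q[:,0]-50)<14)&(abs(q[:,1])>31)&(abs(q[:,1])<42))
f('plate',(z>143)&(z<158)&(abs(q[:,0]-30)<25)&(abs(q[:,1])<40))
E
```

```text
[466.3  74.9 188.2] [ 180.     0.  -167.3]
coupon top 1179 [[49.0, -26.1, -13.7], [51.8, 1.8, -12.2], [53.7, 29.8, -4.1]] z 200.5
coupon top L 247 [[49.1, -27.0, -13.9], [51.9, -20.9, -12.3], [53.8, -15.4, -3.4]] z 200.6
coupon top R 320 [[49.1, 15.3, -13.7], [51.9, 23.0, -12.3], [53.6, 30.6, -3.9]] z 200.5
guides 967 [[39.8, -39.5, 6.2], [51.4, -31.2, 8.6], [61.3, 40.6, 13.7]] z 179.6
plate 2499 [[6.0, -16.5, 31.5], [26.2, 0.2, 37.5], [54.6, 17.3, 39.0]] z 150.7
```

{"fn": "arm_command", "kwargs": {
  "motion": [
    {"offset": [-0.0046, 0, 0.01], "spin": 0},
    {"offset": [0, 0, 0.012], "spin": 0},
    {"offset": [0, 0, 0], "spin": 0},
    {"offset": [0, 0.012, 0], "spin": 0},
    {"offset": [0, 0.012, 0], "spin": 0}
  ]
}}

```text
time_s: 20.98
ee_pos: [465.5, 100.3, 166.5]
ee_rot: [180.0, 0.0, -167.3]
force: [0.3, 0.1, -3.3]
gripper_width: 9.3
gripper_force: 45.0
```

{"fn": "arm_command", "kwargs": {
  "motion": [
    {"offset": [0, 0.012, 0], "spin": 0},
    {"offset": [0, 0.008, 0], "spin": 0},
    {"offset": [0, 0, 0], "spin": 0},
    {"offset": [0, 0, 0], "spin": 0}
  ]
}}

```text
time_s: 21.48
ee_pos: [461.1, 118.8, 166.3]
ee_rot: [-180.0, 0.0, -167.3]
force: [0.4, -0.3, -2.5]
gripper_width: 9.5
gripper_force: 45.0
```

```bash
python3 - <<'E'
from h import *
st=env.state(); print(st['ee_pos'].round(1),st['ee_rot'].round(1),st['force'])
im,d=env.grab_frame('wrist'); s,_=env.grab_frame('side'); c=cam('wrist',st)
M=R.from_euler('xyz',st['ee_rot'],degrees=True).as_matrix()
v,u=np.mgrid[150:420,240:640]; ok=d[v,u]>0; P=np.array([at_depth(c,(a,b),d[b,a]) for a,b in zip(u[ok],v[ok])]); q=(P-st['ee_pos'])@M; z=P[:,2]
f=lambda n,m:print(n,m.sum(),np.percentile(q[m],[2,50,98],axis=0).round(1).tolist(),'z',np.median(z[m]).round(1)) if m.sum() else print(n,0)
f('guides',(z>152)&(z<166)&(abs(q[:,0]-50)<14)&(abs(q[:,1])>31)&(abs(q[:,1])<42))
f('coupon top',(z>168)&(z<190)&(abs(q[:,0]-50)<12)&(abs(q[:,1])<31))
for y in range(-5,110,10): f(f'bar {y}',(z>142)&(z<170)&(abs(q[:,0])<12)&(abs(q[:,1]-y)<5))
cv2.imwrite('pics/w7c.png',np.hstack([cv2.resize(im[140:340,240:480],(480,400)),cv2.resize(s[130:230,220:300],(320,400),interpolation=cv2.INTER_CUBIC)]))
E
```

```text
[461.1 118.8 166.3] [-180.     0.  -167.3] [ 0.40212965 -0.2549598  -2.48884762]
guides 971 [[39.8, -39.6, 6.3], [51.4, -31.3, 8.6], [61.3, 40.5, 13.6]] z 157.7
coupon top 1214 [[48.5, -26.2, -13.7], [51.3, 1.3, -12.2], [53.2, 29.9, -2.9]] z 178.5
bar -5 38 [[3.0, -4.9, -3.3], [9.4, -2.3, -0.3], [11.8, -0.4, 9.7]] z 166.5
bar 5 71 [[2.4, 0.2, -3.5], [5.0, 4.6, 9.9], [11.7, 9.9, 16.4]] z 156.4
bar 15 71 [[-0.3, 12.3, 13.9], [4.2, 17.9, 16.2], [5.3, 20.0, 19.5]] z 150.0
bar 25 178 [[-2.8, 20.5, 14.1], [2.5, 25.1, 15.6], [5.0, 29.8, 19.8]] z 150.7
bar 35 187 [[-2.8, 30.3, 12.6], [2.2, 35.0, 15.1], [5.0, 39.9, 18.5]] z 151.1
bar 45 203 [[-2.3, 40.2, 8.7], [2.2, 45.0, 11.9], [4.9, 49.8, 15.8]] z 154.3
bar 55 186 [[-2.1, 50.2, 8.2], [2.2, 55.0, 9.5], [4.8, 59.8, 12.5]] z 156.8
bar 65 183 [[-2.2, 60.2, 7.9], [2.1, 65.0, 9.5], [4.8, 69.8, 13.1]] z 156.8
bar 75 181 [[-2.2, 70.1, 7.8], [2.0, 74.9, 9.4], [4.7, 79.7, 12.7]] z 156.8
bar 85 191 [[-2.1, 80.2, 6.9], [1.6, 85.1, 9.5], [4.5, 89.9, 12.9]] z 156.8
bar 95 387 [[-4.5, 90.1, 4.6], [3.4, 93.9, 6.5], [6.3, 99.6, 23.3]] z 159.7
bar 105 9 [[-2.1, 100.1, 5.5], [0.6, 100.7, 6.0], [3.2, 100.9, 6.7]] z 160.2
```

View pics/w7c.png

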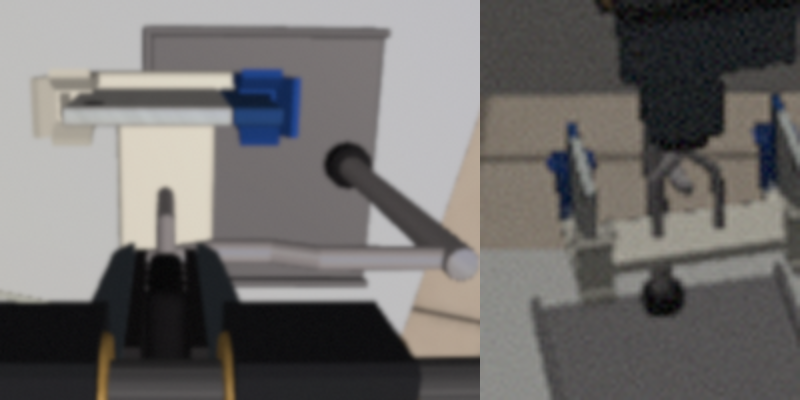

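{"fn": "arm_command", "kwargs": {
  "motion": [
    {"offset": [0, 0.01, 0], "spin": 0},
    {"offset": [0, 0.01, 0], "spin": 0},
    {"offset": [0, 0.0055, 0], "spin": 0},
    {"offset": [0, 0, 0], "spin": 0},
    {"offset": [0, 0, 0.005], "spin": 0}
  ]
}}

```text
time_s: 22.2
ee_pos: [455.8, 143.8, 161.4]
ee_rot: [-180.0, 0.1, -167.3]
force: [0.1, 0.5, -2.9]
gripper_width: 9.7
gripper_force: 45.0
```

{"fn": "arm_command", "kwargs": {
  "motion": [
    {"offset": [0, 0, 0.005], "spin": 0},
    {"offset": [0, 0, 0.003], "spin": 0},
    {"offset": [0, 0, 0.002], "spin": 0},
    {"offset": [0, 0, 0], "spin": 0}
  ]
}}

```text
time_s: 22.7
ee_pos: [455.5, 143.6, 151.1]
ee_rot: [180.0, -0.0, -167.3]
force: [0.1, -0.0, -2.2]
gripper_width: 9.7
gripper_force: 45.0
```

{"fn": "arm_command", "kwargs": {
  "motion": [
    {"offset": [0, 0, 0.001], "spin": 0},
    {"offset": [0, 0, 0.001], "spin": 0},
    {"offset": [0, 0, 0], "spin": 0}
  ]
}}

```text
time_s: 23.08
ee_pos: [455.5, 143.7, 149.2]
ee_rot: [180.0, -0.0, -167.3]
force: [-0.3, 0.9, -2.7]
gripper_width: 9.3
gripper_force: 45.0
```

{"fn": "arm_command", "kwargs": {
  "motion": [
    {"offset": [0, 0, 0.001], "spin": 0},
    {"offset": [0, 0, 0.0005], "spin": 0},
    {"offset": [0, 0, 0], "spin": 0}
  ]
}}

```text
time_s: 23.45
ee_pos: [455.5, 143.8, 148.0]
ee_rot: [180.0, 0.0, -167.3]
force: [-0.9, -0.2, 0.2]
gripper_width: 9.8
gripper_force: 45.0
```

{"fn": "arm_command", "kwargs": {
  "motion": [
    {"offset": [0, 0, 0.0005], "spin": 0},
    {"offset": [0, 0, 0], "spin": 0}
  ]
}}

```text
time_s: 23.7
ee_pos: [455.6, 143.8, 147.7]
ee_rot: [180.0, 0.0, -167.3]
force: [-2.0, -1.0, 4.3]
gripper_width: 9.8
gripper_force: 45.0
```

{"fn": "arm_command", "kwargs": {
  "motion": [
    {"offset": [0, 0, 0], "spin": 0},
    {"offset": [0, 0, 0], "spin": 0},
    {"offset": [0, 0, 0], "spin": 0},
    {"offset": [0, 0, 0], "spin": 0}
  ],
  "jaw": 0.014,
  "newtons": 10
}}

```text
time_s: 24.2
ee_pos: [455.5, 143.7, 147.2]
ee_rot: [180.0, 0.0, -167.3]
force: [0.5, 1.2, -0.1]
gripper_width: 14.0
gripper_force: 0.0
```

{"fn": "arm_command", "kwargs": {
  "motion": [
    {"offset": [0, 0, 0], "spin": 0},
    {"offset": [0, 0, 0], "spin": 0},
    {"offset": [0, 0, 0], "spin": 0},
    {"offset": [0, 0, 0], "spin": 0},
    {"offset": [0, 0, 0], "spin": 0}
  ],
  "jaw": 0.04
}}

```text
time_s: 24.82
ee_pos: [455.5, 143.7, 147.3]
ee_rot: [180.0, 0.0, -167.3]
force: [-0.0, -0.6, 0.1]
gripper_width: 40.4
gripper_force: 0.0
```

{"fn": "arm_command", "kwargs": {
  "motion": [
    {"offset": [0, 0, -0.01], "spin": 0},
    {"offset": [0, 0, -0.02], "spin": 0},
    {"offset": [0, 0, -0.04], "spin": 0},
    {"offset": [0, 0, -0.03], "spin": 0},
    {"offset": [0, 0, 0], "spin": 0}
  ]
}}

```text
time_s: 25.45
ee_pos: [457.0, 144.2, 250.1]
ee_rot: [180.0, 0.4, -167.3]
force: [-0.3, -0.0, 0.9]
gripper_width: 40.0
gripper_force: 0.0
```

```bash
python3 - <<'E'
from h import *
st=env.state(); print(st['ee_pos'].round(1),st['ee_rot'].round(1),st['force'])
im,d=env.grab_frame('wrist'); s,_=env.grab_frame('side'); c=cam('wrist',st)
M=R.from_euler('xyz',st['ee_rot'],degrees=True).as_matrix()
v,u=np.mgrid[120:300,200:460]; ok=d[v,u]>0; P=np.array([at_depth(c,(a,b),d[b,a]) for a,b in zip(u[ok],v[ok])]); q=(P-st['ee_pos'])@M; z=P[:,2]
for sx in (-50,50):
  for lo,hi in ((-28,-12),(12,28)):
    m=(z>145)&(z<175)&(abs(q[:,0]-sx)<8)&(q[:,1]>lo)&(q[:,1]<hi); print(sx,lo,m.sum(),np.median(z[m]).round(1) if m.any() else '',np.median(q[m][:,0]).round(1) if m.any() else '')
cv2.imwrite('pics/w8c.png',np.hstack([cv2.resize(im[120:320,200:440],(480,400)),cv2.resize(s[130:230,220:300],(320,400),interpolation=cv2.INTER_CUBIC)]))
E
```

```text
[457.  144.2 250.1] [ 180.     0.4 -167.3] [-0.3271045  -0.04018886  0.86090922]
-50 -28 186 158.4 -45.2
-50 12 184 157.7 -44.7
50 -28 136 159.8 53.4
50 12 148 158.8 53.7
```

View pics/w8c.png

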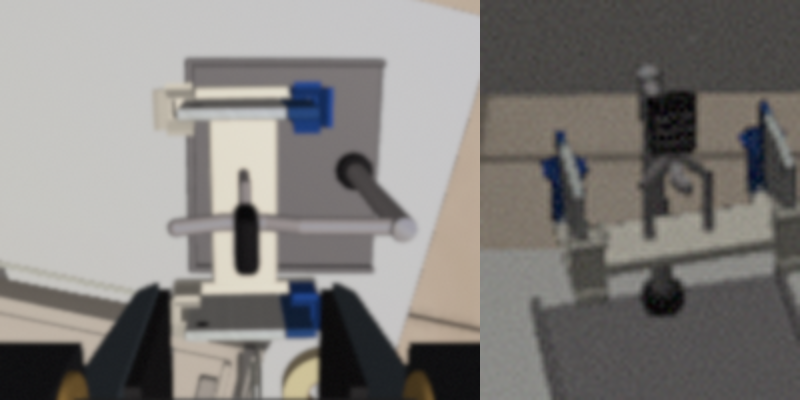

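The picture shows the carrier hanging in the dip, roughly level. Both coupons are seated with their blue ends at the carrier's blue end (wrist crop about (305,310) and (312,105)), and the gripper is clear. I'll wait for it to settle and then hand in.

{"fn": "arm_command", "kwargs": {
  "motion": [
    {"offset": [0, 0, -0.03], "spin": 0},
    {"offset": [0, 0, 0], "spin": 0},
    {"offset": [0, 0, 0], "spin": 0},
    {"offset": [0, 0, 0], "spin": 0},
    {"offset": [0, 0, 0], "spin": 0}
  ]
}}

```text
time_s: 26.18
ee_pos: [455.1, 143.6, 276.4]
ee_rot: [-180.0, -0.1, -167.3]
force: [0.0, 0.9, -0.2]
gripper_width: 39.9
gripper_force: 0.0
```

{"fn": "arm_command", "kwargs": {
  "motion": [
    {"offset": [0, 0, 0], "spin": 0},
    {"offset": [0, 0, 0], "spin": 0},
    {"offset": [0, 0, 0], "spin": 0},
    {"offset": [0, 0, 0], "spin": 0},
    {"offset": [0, 0, 0], "spin": 0}
  ]
}}

```text
time_s: 26.8
ee_pos: [455.5, 143.7, 277.3]
ee_rot: [180.0, 0.0, -167.3]
force: [0.5, -0.5, 1.0]
gripper_width: 39.8
gripper_force: 0.0
```

```bash
python3 - <<'E'
from h import *
a,_=env.grab_frame('side'); b,_=env.grab_frame('side'); c0=cv2.imread('pics/s3.png')
print(cv2.absdiff(a,b)[130:230,220:300].mean(), cv2.absdiff(a,b)[300:400,500:600].mean())
for t in ['carrier_tab','timer','marker','beaker','tape_roll']: print(t,[np.round(r['location']).tolist() for r in env.pinpoint('side',t)][:1])
print(env.job_done())
E
```

```text
2.563625 2.673566666666667
carrier_tab [[269.0, 159.0]]
timer [[421.0, 315.0]]
marker [[209.0, 366.0]]
beaker [[221.0, 310.0]]
tape_roll [[337.0, 204.0]]
the job is handed in; nothing more can be done
None
```

The wrong-way coupon is turned and back in its slot, the carrier hangs level and at rest in the hook's dip with both coupons in it, and the job was handed in at about 27 s with the other things on the table not visibly moved.

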